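# Poke a bushing up out of its carrier on the knock-out stand

## Robot

A 6-joint arm with a two-finger parallel gripper is mounted at the origin on a cart in front of the work surface, level with it; the furniture and walls round the work are solid. World frame = base frame: x ahead of the robot, y to its left, z up, the work surface at z = 0. Lengths are in m, angles in rad, forces in N, time in s.
With the tool pointing down it reaches from about 0.325 to 0.9 m from the base axis. Payload 6.1 kg.
Tool frame: the origin (TCP) lies midway between the tips of the shut fingers; the grasp point (between the pads) lies 19 mm behind it; z points along the fingers, y is the line along which they close (so a half turn about z gives the same grasp; the last joint's range is limited). The gripper opens to 85 mm and grips with 20 to 120 N. Pads are 22 mm wide; open, the fingers measure 114 mm over their backs; the gripper's body (76 mm by 85 mm) begins 54 mm behind the grasp point. The pads swing forward as they close: fully open they stand 13 mm farther back than shut.
Start: joints at [-1.412, 0.22, 1.526, -0, 1.395, -0.126], TCP at [0.176, -0.6, 0.231] pointing down, gripper open.
Joint ranges: [-2.98, 2.98], [-0.91, 2.08], [0.09, 2.57], [-1.24, 4.39], [0.2, 2.65], [-2.68, 2.68]. Speed limits (rad/s): [2.57, 2.57, 3.01, 3.14, 3.14, 3.14].

## Interface

Orientations are given as a 3x3 rotation matrix whose columns are the frame's x, y, z axes.
In Python, from station import ctrl gives the robot as it stands. The module is installed in compiled form; this text tells all that it offers.
- The arm moves only by the shell command python3 -m pendant 'ROWS' [OPENING]. ROWS is JSON, one flat list of numbers, 6 for each row, row after row: the shift along the world's x, y, z in units of 0.06 m (1.0 is 0.06 m), then the turn, a rotation vector about the world's x, y, z in units of 6 degrees (1.0 is 6 degrees). A call has 1 to 20 rows; each row shifts and turns the commanded pose from where the row before left it; what a row does not reach is not made up. A row lasts 1/8 s, in which the tool goes at most 62.5 mm and 10.7 degrees, less where a joint would pass 70% of its speed; a pose out of reach is approached as far as the arm can. A call with a number of a shift or a turn outside -1 to 1 is refused whole. A call with a gripper value outside its range is refused whole. OPENING is the opening, from -1 (shut) to 1 (fully open), set as the call begins (- or left out, the last holds). The fingers move at their own pace and stop on an object; the grip force is fixed at half the most. Time passes only in rows, so rows that do not move let the fingers close. It gives the time, the measured TCP pose, the force, the opening and the grip force at its end, in the units of the state.
- ctrl.read_state(): the state, without advancing time (a new reading comes with each control period).
- ctrl.camera(name): name is "scene" or "top" or "wrist"; returns a dict with "img" (480x640x3 uint8, blue, green, red), "fx", "fy", "cx", "cy" (pixels), "R" (3x3) and "t" (3): a world point X has camera coordinates R X + t. Camera axes: x right, y down, z forward; pixel columns grow to the right and rows downward; lengths in m; the calibration is good to about 2 mm. A picture is of the moment at which its call begins. There is no depth.
- ctrl.finish_job(): hands the job in; it is judged then, once.
The state is a dict: "time_s": time; "q": joint angles; "joint_vel": joint speeds; "joint_efforts": joint torques, N m; "tcp_pos": TCP position; "tcp_rot": TCP orientation; "contact_force": force on the tool from outside, world axes, zero at the start; "ft_torque": the same for the moment, N m; "width": finger opening in m; "grip_force": force on a finger pad.
Only numpy, scipy, OpenCV 4.12 (cv2) and the standard library are available. Lean on these libraries where they do the work, as an engineer would, in place of code of your own. Each camera call takes 0.05 s, during which the arm holds its last target. There are 200 camera calls.

## Task

The brass bushing sits below the rim of its aluminium carrier and cannot be gripped; poke it up from below. Take the carrier out of the grey dock, stand it upright on the open table between dock and stand and let go, then take it by its other two faces and lower it gently, without dropping it, between the blue guides of the knock-out stand until it is fully home on the base plate, so that the post enters the access hole and holds the bushing up proud of the carrier. Let go, and leave the other things on the table alone.

Things in the scene. Friction and masses are not known exactly. Their poses are not given: they have to be found in the camera images.
- carrier: Loose aluminium block, 64 mm (its x) by 48 mm (its y), 70 mm tall, 0.38 kg; origin at the centre of its underside, z up; a half turn about z changes nothing. A central 36 mm pocket opens in its top, ending 8 mm above the underside; a 27 mm access hole goes on through that floor. Starts in the dock. Hold it by two opposite upright faces about 50 mm above its underside.
- bushing: Loose brass sleeve, 34 mm outside, 14 mm bore, 58 mm long, 0.15 kg; origin at the centre of its lower end, z along its length. Starts standing in the carrier's pocket, lower end 8 mm above the carrier's underside, upper end 4 mm below the carrier's rim. Slides freely in the pocket (1 mm play all round).
- dock: Fixed grey parking dock; origin at the centre of its underside on the table. On its base plate (110 x 84 x 10 mm) the carrier stands centred, axes along the dock's. Two cheeks beside the carrier's x faces (x = +-34.7 to 43.7 mm, 44 mm wide along y, tops 72 mm above the table) leave only the carrier's y faces, 48 mm apart, free for fingers.
- stand: Fixed knock-out stand; origin at the centre of its underside on the table. Dark base plate 120 x 100 x 12 mm. Two blue guides (inner faces at y = +-27 mm, 44 mm long along x, flared tops 76 mm above the table) take the carrier's 48 mm width, its x along the stand's x, either way round; its 64 mm length does not fit. Open at +-x for fingers on the x faces.
- post_tip (a point): Top centre of the stand's bright steel post: 20 mm thick, bevelled tip, in the middle of the stand, 40 mm above the table and 28 mm above the base plate, wider than the bushing's bore. With the carrier fully home (underside 12 mm above the table) it holds the bushing's lower end 28 mm above the carrier's underside, its top 16 mm proud of the carrier between the fingers.
- gasket_orange: Bystander: small orange rubber gasket ring, 50 mm across, 9 mm thick, lying flat; origin at the middle of its underside.
- jar_black: Bystander: small glass jar with black lid, 54 mm across, 48 mm tall; origin at the middle of its underside.
- wrench_17: Bystander: steel combination wrench, 206 mm long, lying; origin at the middle of its underside.
- sight_glass: Bystander: steel and glass sight-glass fitting, 64 mm across, 80 mm tall, standing; origin at the middle of its underside.
- rinse_bottle: Bystander: white squeeze bottle, 70 mm across, 175 mm tall, standing; origin at the middle of its underside.
- vacuum_gauge: Bystander: round dial gauge with brass stem, 107 x 68 x 31 mm, lying; origin at the middle of its underside.
- tape_roll: Bystander: roll of tan tape, 86 mm across, 24 mm thick, lying flat; origin at the middle of its underside.
- parchment_roll: Bystander: roll of parchment paper, 264 mm long, 48 mm thick, lying; origin at the middle of its underside.
There are look-alikes about, which are no part of the job. Leave any pink look-alike of the carrier alone.

How it is judged:
By the outcome, as a careful person would: the job done as asked, in the order asked, and still so for the second after the job is handed in, with the robot touching nothing.
It also fails if it takes over 54 s, if anything falls off the work surface, if the arm or the gripper's body presses on something with over 40 N, if the wrist force passes 120 N, or if a joint passes its speed limit or range.

## Working session

There is one attempt and no reset: what is moved stays moved. The work goes in short steps, Python scripts to look and compute and a shell command to move; the robot and the scene stay as the last step left them, time stands still between calls to the robot, and variables do not carry over. Pictures are saved under pics/ and viewed, at most 10 in all, crops included, and the job is handed in when it is done.

```bash
mkdir -p pics
cat > h.py <<'E'
import numpy as np, cv2
from station import ctrl
def ray(c,u,v,z):
    R=np.array(c["R"]);t=np.array(c["t"]);o=-R.T@t
    d=R.T@np.array([(u-c["cx"])/c["fx"],(v-c["cy"])/c["fy"],1])
    return (o+d*(z-o[2])/d[2])
def proj(c,X):
    p=np.array(c["R"])@np.array(X)+np.array(c["t"]);return p[0]/p[2]*c["fx"]+c["cx"],p[1]/p[2]*c["fy"]+c["cy"]
E
python3 - <<'E'
from h import *
for n in("top","scene"):
    c=ctrl.camera(n);cv2.imwrite(f"pics/{n}0.png",c["img"])
    R=np.array(c["R"]);print(n,c["fx"],-R.T@np.array(c["t"]),R[2])
print(ctrl.read_state())
E
```

```text
top 454.254998968778 [0.48690129 0.00502736 1.12554155] [ 0.11357692 -0.02018304 -0.99332418]
scene 467.45166362634086 [-0.061825    0.64831434  0.99423765] [ 0.514271   -0.50346412 -0.69429764]
{'time_s': 0.1, 'q': array([-1.41206656e+00,  2.21163379e-01,  1.52749267e+00, -3.70698388e-05,
        1.39469559e+00, -1.26076682e-01]), 'joint_vel': array([ 0.00077391, -0.00205567, -0.00162821,  0.0014066 ,  0.00042947,
       -0.00080055]), 'joint_efforts': array([ 2.31286765e-03, -4.98243749e+01, -3.90548837e+01, -8.24590052e-05,
        5.68599629e-03, -4.14998425e-06]), 'tcp_pos': array([ 0.17551934, -0.59928263,  0.23030078]), 'tcp_rot': array([[ 9.59714249e-01,  2.80977690e-01, -3.14069466e-04],
       [ 2.80977804e-01, -9.59712705e-01,  1.73110012e-03],
       [ 1.84984056e-04, -1.74960800e-03, -9.99998452e-01]]), 'contact_force': array([ 0.37322624, -0.30532047, -0.67005309]), 'ft_torque': array([-0.02674783,  0.03076732, -0.00662049]), 'grip_force': 0.0, 'width': 0.08530343700409801}
```

View pics/top0.png

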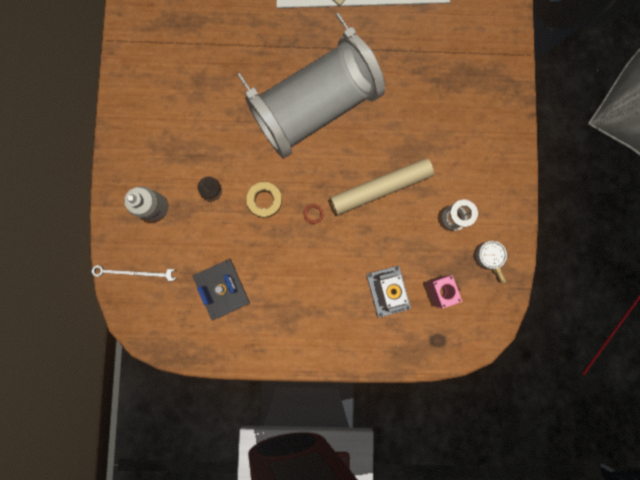

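View pics/scene0.png

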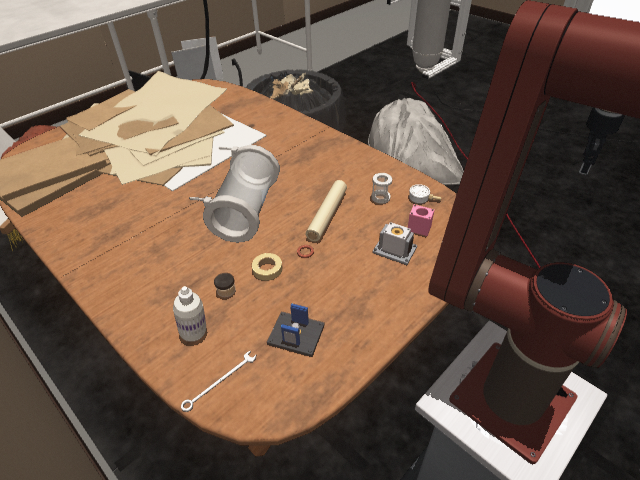

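Top view: the candidates for the carrier are the silver block with a brass ring in the grey dock at (390,291) and the pink block at (445,292). The silver one fits because it is aluminium, docked and holds brass. The stand with its blue guides is at (221,289). I'll confirm in one crop.

Run:
```python
from h import *
i=cv2.imread("pics/top0.png")
a=cv2.resize(i[255:325,355:425],(400,400),interpolation=cv2.INTER_CUBIC)
b=cv2.resize(i[255:325,185:255],(400,400),interpolation=cv2.INTER_CUBIC)
s=cv2.imread("pics/scene0.png")
cv2.imwrite("pics/crop.png",np.hstack([a,b]))
```

```text
(no output)
```

View pics/crop.png

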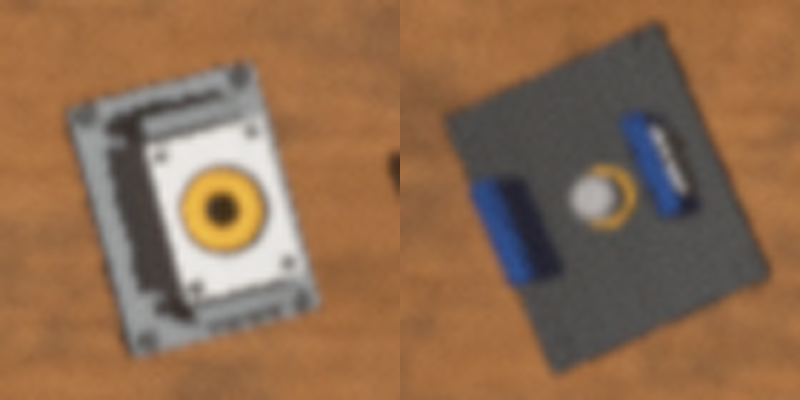

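The crop shows the silver carrier with the brass ring at crop (223,208), and the stand with its post at crop (595,200). Target confirmed; the pink block stays. Now measuring.

```bash
cat >> h.py <<'E'
def comp(m,u,v,r=60):
    "hull of biggest blob within r px of u,v"
    k=np.zeros_like(m);cv2.circle(k,(int(u),int(v)),r,255,-1)
    cs,_=cv2.findContours(cv2.morphologyEx(m&k,cv2.MORPH_OPEN,np.ones((2,2),np.uint8)),cv2.RETR_EXTERNAL,cv2.CHAIN_APPROX_NONE)
    return max(cs,key=cv2.contourArea)[:,0,:]
def rect(c,cnt,z):
    "rect in mm on plane z: centre,size,long-axis yaw(deg, mod 180)"
    P=np.array([ray(c,u,v,z)[:2] for u,v in cnt])*1000
    ce,s,_=r=cv2.minAreaRect(P.astype(np.float32))
    b=cv2.boxPoints(r);e=[b[1]-b[0],b[2]-b[1]];l=max(e,key=np.linalg.norm)
    return np.round(ce,1),np.round(s,1),round(float(np.degrees(np.arctan2(l[1],l[0]))%180),1)
E
python3 - <<'E'
from h import *
c=ctrl.camera("top");i=c["img"];h=cv2.cvtColor(i,cv2.COLOR_BGR2HSV)
grey=cv2.inRange(h,(0,0,0),(180,75,255))
wood=cv2.inRange(h,(3,90,60),(22,255,255))
white=cv2.inRange(h,(0,0,190),(180,50,255))
brass=cv2.inRange(h,(15,150,120),(30,255,255))
blue=cv2.inRange(h,(105,130,40),(130,255,255))
nw=255-wood
print("carrier top",rect(c,comp(white,394,291,20),.08))
print("bush top",rect(c,comp(brass,394,291,15),.076))
print("dock",rect(c,comp(nw,390,291,32),.01))
print("stand",rect(c,comp(nw,221,289,40),.012))
for p in((205,294),(231,284)):print("blue",rect(c,comp(blue,*p,12),.076))
m=cv2.inRange(h,(0,0,110),(180,60,255));q=comp(m,219,290,6);print("post",rect(c,q,.04))
s=ctrl.camera("scene");h=cv2.cvtColor(s["img"],cv2.COLOR_BGR2HSV)
q=comp(cv2.inRange(h,(12,130,100),(32,255,255)),397,231,12);print("scene bush",rect(s,q,.076))
dx=ray(c,390,291,.01);
for n,u,v,z in(("bottle",147,200,.1),("pink",445,292,.07),("gasket",313,213,.0),("tape",264,199,.02),("parch",340,208,.02),("wrenchR",173,275,0),("edge",300,380,0)):print(n,ray(c,u,v,z)[:2].round(3))
E
```

```text
carrier top (array([ 479. , -194.8]), array([62.8, 47.9]), 16.2)
bush top (array([ 479.1, -194.5]), array([27.4, 30.1]), 91.2)
dock (array([ 478.3, -194.1]), array([110.5,  85.5]), 15.9)
stand (array([473.5, 215.3]), array([118.6, 101.9]), 26.2)
blue (array([460.4, 241.5]), array([40.9,  8.6]), 26.7)
blue (array([487.9, 184.4]), array([39.8,  7.1]), 25.5)
post (array([473.4, 213.5]), array([16.5, 16.5]), 2.6)
scene bush (array([ 478.4, -191.9]), array([27.1, 24.8]), 5.0)
bottle [0.674 0.375]
pink [ 0.482 -0.313]
gasket [ 0.671 -0.003]
tape [0.699 0.119]
parch [ 0.682 -0.069]
wrenchR [0.508 0.336]
edge [0.264 0.019]
```

```bash
python3 -m pendant '[0.3,0.4,0,0,0,0, 0.5,0.67,0,0,0,0, 0.5,0.67,0,0,0,0, 0.5,0.67,0,0,0,0, 0.5,0.67,0,0,0,0, 0.5,0.67,0,0,0,0, 0.5,0.67,0,0,0,0, 0.5,0.67,0,0,0,0, 0.5,0.67,0,0,0,0, 0.5,0.67,-0.2,0,0,0, 0.25,0.3,-0.3,0,0,0, 0,0,0,0,0,0, 0,0,0,0,0,0]' 1
python3 - <<'E'
from h import *
s=ctrl.read_state();print(s["tcp_pos"],np.degrees(np.arctan2(s["tcp_rot"][1,0],s["tcp_rot"][0,0])))
c=ctrl.camera("wrist");cv2.imwrite("pics/w1.png",c["img"])
print([proj(c,p) for p in((.4787,-.1945,.08),)])
E
```

```text
time_s: 1.82
tcp_pos: [0.4784, -0.1966, 0.2016]
tcp_rot: [[0.96, 0.281, -0.0], [0.281, -0.96, -0.0], [-0.0, 0.0, -1.0]]
contact_force: [-0.0, 0.3, 0.2]
width: 0.0854
grip_force: 0.0
[ 0.47838636 -0.19655019  0.20163433] 16.324637267489738
[(np.float64(311.51438619041767), np.float64(231.70208474635928))]
```

View pics/w1.png

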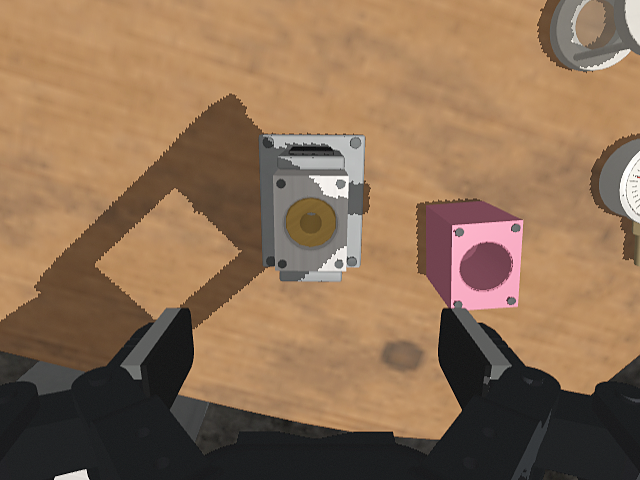

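The wrist view shows the carrier top at about (311,221), the dock plate at (313,201) and the pink block well to the right at (485,265). I'll measure through this view.

Run:
```python
from h import *
c=ctrl.camera("wrist");i=c["img"]
R=np.array(c["R"]);print(-R.T@np.array(c["t"]),R[2],c["fx"])
h=cv2.cvtColor(i,cv2.COLOR_BGR2HSV)
b=cv2.inRange(h,(12,120,60),(32,255,255));q=comp(b,311,222,30);print("bush",q.mean(0),cv2.minAreaRect(q),rect(c,q,.076))
g=cv2.inRange(h,(0,0,0),(180,50,255))
print("corners",[ray(c,u,v,.08)[:2].round(4) for u,v in((273,176),(345,172),(352,268),(276,272))])
print("holes",np.mean([ray(c,u,v,.08)[:2] for u,v in((281,184),(341,184),(338,264),(284,265))],0))
print("plate holes",np.mean([ray(c,u,v,.01)[:2] for u,v in((268,143),(355,143),(351,262),(271,261))],0),[ray(c,u,v,.01)[:2].round(4) for u,v in((268,143),(355,143),(351,262),(271,261))])
```

```text
[ 0.54690028 -0.17757977  0.34436484] [-0.26453976 -0.0780478  -0.96121135] 415.9949287794276
bush [310.75539568 222.4028777 ] ((310.5, 222.5), (47.0, 49.0), 90.0) (array([ 483.4, -192.9]), array([32.1, 32.6]), 106.3)
corners [array([ 0.507 , -0.1614]), array([ 0.5222, -0.2044]), array([ 0.4621, -0.2282]), array([ 0.445 , -0.1798])]
holes [ 0.48280106 -0.19344793]
plate holes [ 0.48264526 -0.19300577] [array([ 0.5203, -0.1468]), array([ 0.5394, -0.2123]), array([ 0.4446, -0.2392]), array([ 0.4264, -0.1737])]
```

```bash
python3 -m pendant '[0.035,0.047,-0.3,0,0,0, 0,0,-0.5,0,0,0, 0,0,-0.5,0,0,0, 0,0,-0.5,0,0,0, 0,0,-0.4,0,0,0, 0,0,-0.28,0,0,0, 0,0,-0.2,0,0,0, 0,0,0,0,0,0, 0,0,0,0,0,0]' 1
python3 -m pendant '[0,0,0,0,0,0, 0,0,0,0,0,0, 0,0,0,0,0,0, 0,0,0,0,0,0, 0,0,0,0,0,0, 0,0,0,0,0,0, 0,0,0,0,0,0, 0,0,0,0,0,0]' -1
```

```text
time_s: 3.05
tcp_pos: [0.4813, -0.1936, 0.0413]
tcp_rot: [[0.96, 0.281, 0.001], [0.281, -0.96, -0.001], [0.001, 0.001, -1.0]]
contact_force: [0.2, -0.2, -0.2]
width: 0.0857
grip_force: 0.0
time_s: 4.05
tcp_pos: [0.4812, -0.1933, 0.0413]
tcp_rot: [[0.96, 0.281, 0.001], [0.281, -0.96, -0.0], [0.001, 0.0, -1.0]]
contact_force: [-1.2, 1.1, 6.8]
width: 0.0471
grip_force: 63.5
```

```bash
python3 -m pendant '[0,0,0.1,0,0,0, 0,0,0.2,0,0,0, 0,0,0.3,0,0,0, 0,0,0.3,0,0,0, 0,0,0.3,0,0,0, 0,0,0.25,0,0,0, 0,0,0.1,0,0,0, 0,0,0,0,0,0]' -1
python3 -m pendant '[0,0.2,0,0,0,0, 0,0.3,0,0,0,0.2, -0.05,0.4,0,0,0,0.25, -0.05,0.4,0,0,0,0.25, -0.05,0.4,0,0,0,0.25, -0.05,0.4,0,0,0,0.25, -0.05,0.4,0,0,0,0.25, -0.05,0.4,0,0,0,0.2, -0.05,0.3,0,0,0,0, 0,0.18,0,0,0,0, 0,0,0,0,0,0, 0,0,0,0,0,0]' -1
python3 - <<'E'
from h import *
s=ctrl.read_state();print(s["tcp_pos"],np.degrees(np.arctan2(s["tcp_rot"][1,0],s["tcp_rot"][0,0])))
a=ctrl.camera("scene")["img"]
cv2.imwrite("pics/s2.png",np.hstack([cv2.resize(a[170:370,200:430],(460,400))]))
E
```

```text
time_s: 5.05
tcp_pos: [0.4809, -0.1933, 0.1339]
tcp_rot: [[0.96, 0.281, 0.001], [0.281, -0.96, -0.0], [0.001, 0.001, -1.0]]
contact_force: [0.1, 0.9, -4.9]
width: 0.0476
grip_force: 62.8
time_s: 6.55
tcp_pos: [0.4598, 0.0094, 0.1335]
tcp_rot: [[0.897, 0.442, 0.0], [0.442, -0.897, -0.0], [-0.0, 0.0, -1.0]]
contact_force: [0.1, 0.4, -5.3]
width: 0.047
grip_force: 62.9
[0.45977437 0.00937504 0.13347266] 26.232698662976432
```

View pics/s2.png

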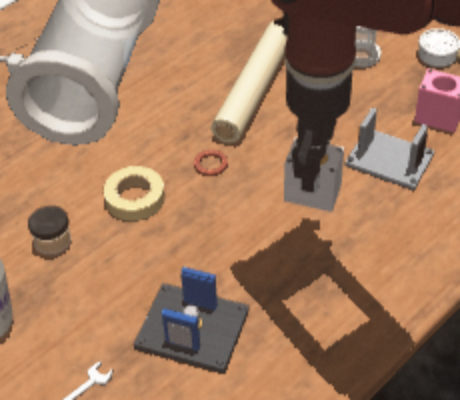

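The carrier hangs upright in the fingers at about (313,180) in this crop and the dock is empty. Lowering it to the table.

```bash
python3 -m pendant '[0,0,-0.2,0,0,0, 0,0,-0.35,0,0,0, 0,0,-0.35,0,0,0, 0,0,-0.3,0,0,0, 0,0,-0.25,0,0,0, 0,0,-0.1,0,0,0, 0,0,-0.06,0,0,0, 0,0,-0.04,0,0,0, 0,0,-0.03,0,0,0, 0,0,-0.02,0,0,0, 0,0,0,0,0,0, 0,0,0,0,0,0]' -1
```

```text
time_s: 8.1
tcp_pos: [0.4598, 0.0096, 0.0316]
tcp_rot: [[0.897, 0.442, 0.0], [0.442, -0.897, 0.0], [0.0, 0.0, -1.0]]
contact_force: [-0.2, -0.7, -4.9]
width: 0.0477
grip_force: 63.0
```

```bash
python3 -m pendant '[0,0,-0.01,0,0,0, 0,0,-0.01,0,0,0, 0,0,0,0,0,0]' -1
```

```text
time_s: 8.48
tcp_pos: [0.4599, 0.0096, 0.0313]
tcp_rot: [[0.897, 0.442, -0.0], [0.442, -0.897, -0.0], [-0.0, -0.0, -1.0]]
contact_force: [-5.5, 0.5, 5.1]
width: 0.047
grip_force: 64.5
```

```bash
python3 -m pendant '[0,0,0,0,0,0, 0,0,0,0,0,0, 0,0,0,0,0,0, 0,0,0,0,0,0, 0,0,0,0,0,0, 0,0,0,0,0,0]' 1
python3 -m pendant '[0,0,0.2,0,0,0, 0,0,0.4,0,0,0, 0,0,0.5,0,0,0, 0,0,0.5,0,0,0.5, 0,0,0.5,0,0,1, 0,0,0.4,0,0,1, 0,0,0,0,0,1, 0,0,0,0,0,1, 0,0,0,0,0,1, 0,0,0,0,0,1, 0,0,0,0,0,1, 0,0,0,0,0,1, 0,0,0,0,0,1, 0,0,0,0,0,1, 0,0,0,0,0,1, 0,0,0,0,0,1, 0,0,0,0,0,1, 0,0,0,0,0,1, 0,0,0,0,0,0.5, 0,0,0,0,0,0]' 1
python3 - <<'E'
from h import *
s=ctrl.read_state();print(s["tcp_pos"],np.degrees(np.arctan2(s["tcp_rot"][1,0],s["tcp_rot"][0,0])),s["q"][5])
c=ctrl.camera("wrist");cv2.imwrite("pics/w2.png",c["img"]);print(proj(c,(.46,.0096,.07)))
E
```

```text
time_s: 9.22
tcp_pos: [0.4597, 0.0096, 0.0303]
tcp_rot: [[0.897, 0.442, -0.0], [0.442, -0.897, 0.0], [-0.0, -0.0, -1.0]]
contact_force: [0.5, 0.4, -0.8]
width: 0.0857
grip_force: 0.0
time_s: 11.72
tcp_pos: [0.4598, 0.0096, 0.181]
tcp_rot: [[-0.441, 0.897, 0.001], [0.897, 0.441, -0.0], [-0.0, 0.001, -1.0]]
contact_force: [-0.4, 0.2, -0.3]
width: 0.0854
grip_force: 0.0
[0.45980403 0.00960967 0.18104226] 116.19159221915395 -0.6079919207416516
(np.float64(314.0482965415632), np.float64(234.4108067593131))
```

View pics/w2.png

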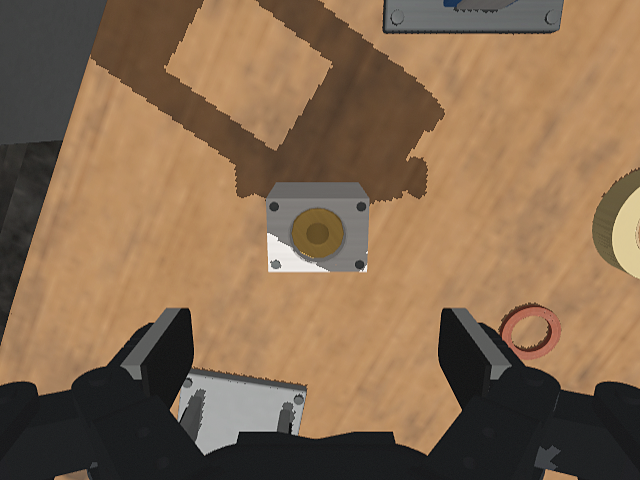

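The carrier stands square on the table, its top centred at about (318,234) against the finger midline at about (315). It is about 2 mm off along the finger line, so I'll correct that and take it by the x faces.

```bash
python3 -m pendant '[0.03,0.015,-0.2,0,0,0, 0,0,-0.4,0,0,0, 0,0,-0.4,0,0,0, 0,0,-0.4,0,0,0, 0,0,-0.4,0,0,0, 0,0,-0.3,0,0,0, 0,0,-0.2,0,0,0, 0,0,-0.13,0,0,0, 0,0,-0.05,0,0,0, 0,0,0,0,0,0, 0,0,0,0,0,0]' 1
python3 -m pendant '[0,0,0,0,0,0, 0,0,0,0,0,0, 0,0,0,0,0,0, 0,0,0,0,0,0, 0,0,0,0,0,0, 0,0,0,0,0,0, 0,0,0,0,0,0, 0,0,0,0,0,0]' -1
```

```text
time_s: 13.15
tcp_pos: [0.462, 0.0104, 0.0321]
tcp_rot: [[-0.442, 0.897, 0.001], [0.897, 0.442, -0.0], [-0.001, 0.001, -1.0]]
contact_force: [0.7, 1.2, 0.5]
width: 0.085
grip_force: 0.0
time_s: 14.15
tcp_pos: [0.4619, 0.0103, 0.0322]
tcp_rot: [[-0.442, 0.897, 0.001], [0.897, 0.442, -0.0], [-0.001, 0.001, -1.0]]
contact_force: [-1.3, -0.0, 5.4]
width: 0.0633
grip_force: 67.9
```

```bash
python3 -m pendant '[0,0,0.1,0,0,0, 0,0,0.2,0,0,0, 0,0,0.35,0,0,0, 0,0,0.4,0,0,0, 0,0,0.4,0,0,0, 0,0,0.3,0,0,0, 0.03,0.3,0.2,0,0,0, 0.05,0.4,0,0,0,0, 0.03,0.4,0,0,0,0, 0.03,0.4,0,0,0,0, 0.02,0.3,0,0,0,0, 0,0.1,0,0,0,0, 0,0,0,0,0,0, 0,0,0,0,0,0]' -1
python3 - <<'E'
from h import *
s=ctrl.read_state();print(s["tcp_pos"],np.degrees(np.arctan2(s["tcp_rot"][1,0],s["tcp_rot"][0,0])))
c=ctrl.camera("wrist");cv2.imwrite("pics/w3.png",c["img"])
print(proj(c,(.4735,.2145,.04)),proj(c,(.4735,.2145,.012)))
h=cv2.cvtColor(c["img"],cv2.COLOR_BGR2HSV)
q=comp(255-cv2.inRange(h,(3,60,40),(25,255,255)),*map(int,proj(c,(.4735,.2145,.012))),150)
E
```

```text
time_s: 15.9
tcp_pos: [0.471, 0.1239, 0.1485]
tcp_rot: [[-0.441, 0.897, -0.0], [0.897, 0.441, -0.0], [-0.0, -0.0, -1.0]]
contact_force: [0.0, -0.6, -4.7]
width: 0.0633
grip_force: 67.5
[0.47098661 0.12389955 0.14847679] 116.1931323886346
(np.float64(387.68042011396903), np.float64(100.40423120154978)) (np.float64(380.3297444048918), np.float64(102.3836129138362))
```

View pics/w3.png

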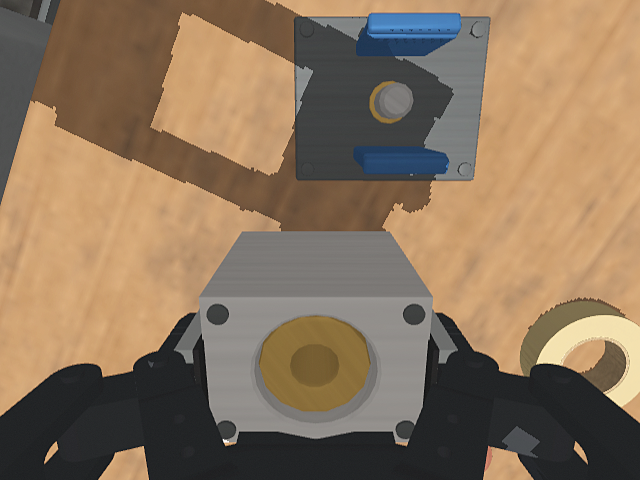

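In this view the carrier is held square with its screw heads at (218,314), (414,314), (405,430) and (227,430). The stand's plate screws are at (307,30), (477,30), (464,168) and (308,168), and the post tip is at (398,98). Computing the offset from these.

Run:
```python
from h import *
c=ctrl.camera("wrist");g=cv2.cvtColor(c["img"],cv2.COLOR_BGR2GRAY);h=cv2.cvtColor(c["img"],cv2.COLOR_BGR2HSV)
def m(n,P,z):
    Q=np.array([ray(c,u,v,z)[:2] for u,v in P]);d=Q[1]-Q[0]+Q[2]-Q[3]
    print(n,Q.mean(0).round(4),np.degrees(np.arctan2(d[1],d[0])).round(1),np.linalg.norm(Q[1]-Q[0]).round(4),np.linalg.norm(Q[1]-Q[2]).round(4))
m("carrier",[(218,314),(414,314),(405,430),(227,430)],.1863)
m("stand",[(307,30),(477,30),(464,168),(308,168)],.012)
m("corners",[(294,16),(490,17),(475,181),(296,180)],.012)
q=comp(cv2.inRange(h,(0,0,105),(180,40,170)),398,98,20);(u,v),r=cv2.minEnclosingCircle(q);print("post",u,v,r,ray(c,u,v,.04).round(4))
for p in((413,25),(402,160)):
    q=comp(cv2.inRange(h,(100,120,20),(130,255,255)),*p,60);print("blue",q.min(0),q.max(0))
m("guide tops far",[(368,13),(461,13),(458,38),(369,38)],.076)
# top camera
t=ctrl.camera("top");h=cv2.cvtColor(t["img"],cv2.COLOR_BGR2HSV)
try:
    q=comp(cv2.inRange(h,(15,150,100),(30,255,255)),*proj(t,(.471,.124,.182)),15);print("top bush",rect(t,q,.182))
except Exception as e: print(e)
```

```text
carrier [0.4725 0.1233] 26.2 0.054 0.0383
stand [0.4784 0.2171] 26.2 0.1036 0.0833
corners [0.4784 0.2166] 25.9 0.1185 0.0991
post 396.8790588378906 100.5324935913086 17.568389892578125 [0.4784 0.2167 0.04  ]
blue [358  14] [461  56]
blue [354 147] [449 174]
guide tops far [0.4639 0.245 ] 26.2 0.0432 0.0106
max() iterable argument is empty
```

```bash
python3 -m pendant '[0.02,0.2,0,0,0,0, 0.02,0.3,0,0,0,0, 0.02,0.35,0,0,0,0, 0.02,0.35,0,0,0,0, 0.02,0.25,0,0,0,0, 0.005,0.1,-0.1,0,0,0, 0,0,-0.2,0,0,0, 0,0,-0.2,0,0,0, 0,0,-0.07,0,0,0, 0,0,0,0,0,0, 0,0,0,0,0,0]' -1
python3 - <<'E'
from h import *
c=ctrl.camera("wrist");cv2.imwrite("pics/w4.png",c["img"])
s=ctrl.camera("scene");u,v=map(int,proj(s,(.477,.217,.08)));print(u,v);a=cv2.resize(s["img"][v-50:v+50,u-50:u+50],(480,480),interpolation=cv2.INTER_CUBIC)
cv2.imwrite("pics/m4.png",np.hstack([cv2.resize(c["img"],(320,480))*0+0 if 0 else c["img"][:, 160:480],a]))
E
```

```text
time_s: 17.42
tcp_pos: [0.4778, 0.2174, 0.1147]
tcp_rot: [[-0.441, 0.897, 0.001], [0.897, 0.441, 0.0], [-0.0, 0.001, -1.0]]
contact_force: [0.5, 0.0, -5.7]
width: 0.0633
grip_force: 67.5
294 315
```

View pics/m4.png

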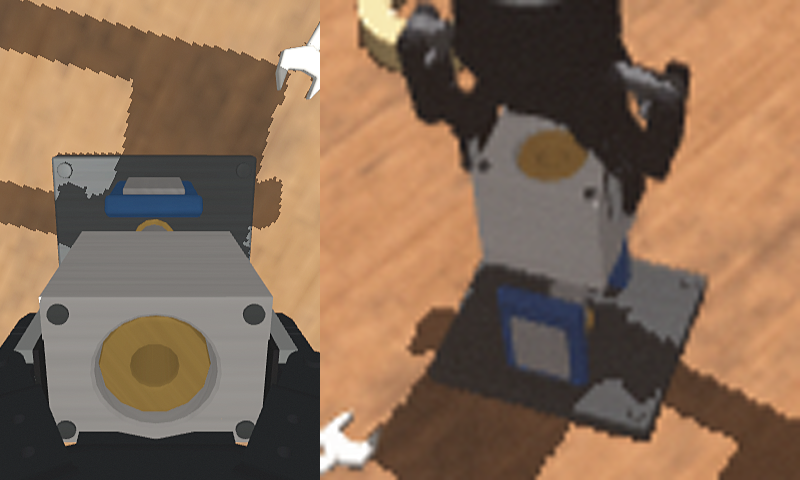

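The carrier is poised over the stand, with the far guide centred at about (314,200) full-frame and the far plate corners at (213,157) and (416,157). I'll measure once more before lowering.

Run:
```python
from h import *
c=ctrl.camera("wrist");s=ctrl.read_state();T=s["tcp_rot"][:,:2];o=s["tcp_pos"]
def loc(n,P,z):print(n,[(1000*T.T@(ray(c,u,v,z)-o)).round(1).tolist() for u,v in P])
print("local: tool x (toward far guide), tool y")
loc("carrier screws",[(218,314),(414,314),(405,430),(227,430)],o[2]-.0322+.07)
loc("far bottom edge carrier",[(247,231),(390,231)],o[2]-.0322)
loc("far plate corners (exp x=50,y=-+60)",[(213,157),(416,157)],.012)
loc("far screws (exp x=42,y=-+52)",[(224,170),(403,170)],.012)
loc("far guide blue inner top",[(266,215),(361,215),(266,193),(361,193)],.076)
```

```text
local: tool x (toward far guide), tool y
carrier screws [[18.0, -26.0], [18.0, 28.1], [-20.4, 27.9], [-20.3, -25.7]]
far bottom edge carrier [[23.1, -28.8], [23.1, 33.3]]
far plate corners (exp x=50,y=-+60) [[48.8, -58.4], [48.8, 59.4]]
far screws (exp x=42,y=-+52) [[41.3, -52.5], [41.3, 52.3]]
far guide blue inner top [[28.7, -21.1], [28.7, 21.3], [38.6, -20.8], [38.6, 21.0]]
```

The carrier and stand agree within 1 mm. Lowering in stages.

```bash
python3 -m pendant '[-0.008,-0.004,-0.1,0,0,0, 0,0,-0.12,0,0,0, 0,0,-0.12,0,0,0, 0,0,-0.12,0,0,0, 0,0,-0.1,0,0,0, 0,0,0,0,0,0]' -1
python3 -m pendant '[0,0,-0.08,0,0,0, 0,0,-0.08,0,0,0, 0,0,-0.08,0,0,0, 0,0,-0.08,0,0,0, 0,0,0,0,0,0]' -1
```

```text
time_s: 18.32
tcp_pos: [0.4764, 0.2171, 0.0799]
tcp_rot: [[-0.442, 0.897, -0.001], [0.897, 0.442, -0.0], [0.0, -0.001, -1.0]]
contact_force: [-0.5, -1.3, -4.9]
width: 0.0634
grip_force: 67.5
time_s: 18.95
tcp_pos: [0.4767, 0.2172, 0.0611]
tcp_rot: [[-0.442, 0.897, -0.001], [0.897, 0.442, -0.0], [0.0, -0.001, -1.0]]
contact_force: [0.1, 0.2, -4.1]
width: 0.0635
grip_force: 67.5
```

Post contact is beginning and the lateral forces are clean. The last 17 mm.

```bash
python3 -m pendant '[0,0,-0.06,0,0,0, 0,0,-0.06,0,0,0, 0,0,-0.06,0,0,0, 0,0,-0.05,0,0,0, 0,0,-0.03,0,0,0, 0,0,0,0,0,0, 0,0,0,0,0,0]' -1
```

```text
time_s: 19.82
tcp_pos: [0.477, 0.2173, 0.046]
tcp_rot: [[-0.442, 0.897, 0.0], [0.897, 0.442, 0.0], [-0.0, 0.0, -1.0]]
contact_force: [0.7, -0.3, -4.0]
width: 0.0635
grip_force: 67.6
```

```bash
python3 -m pendant '[0,0,-0.01,0,0,0, 0,0,-0.01,0,0,0, 0,0,0,0,0,0]' -1
```

```text
time_s: 20.2
tcp_pos: [0.4769, 0.2173, 0.0447]
tcp_rot: [[-0.442, 0.897, 0.0], [0.897, 0.442, -0.0], [-0.0, 0.0, -1.0]]
contact_force: [0.6, -0.3, -3.4]
width: 0.063
grip_force: 67.6
```

```bash
python3 -m pendant '[0,0,-0.01,0,0,0, 0,0,-0.01,0,0,0, 0,0,0,0,0,0]' -1
```

```text
time_s: 20.58
tcp_pos: [0.477, 0.2173, 0.0442]
tcp_rot: [[-0.442, 0.897, 0.0], [0.897, 0.442, -0.0], [-0.0, -0.0, -1.0]]
contact_force: [-4.8, -1.2, 6.0]
width: 0.0633
grip_force: 68.6
```

It is seated at the expected height with +6 N upward. Releasing and retreating.

```bash
python3 -m pendant '[0,0,0,0,0,0, 0,0,0,0,0,0, 0,0,0,0,0,0, 0,0,0,0,0,0, 0,0,0,0,0,0, 0,0,0,0,0,0]' 1
python3 -m pendant '[0,0,0.15,0,0,0, 0,0,0.3,0,0,0, 0,0,0.5,0,0,0, 0,0,0.5,0,0,0, 0,0,0.5,0,0,0, 0,0,0.5,0,0,0, 0,0,0.4,0,0,0, -0.2,-0.5,0,0,0,0, -0.2,-0.6,0,0,0,0, -0.2,-0.6,0,0,0,0, -0.2,-0.6,0,0,0,0, 0,-0.3,0,0,0,0, 0,0,0,0,0,0, 0,0,0,0,0,0]' 1
python3 - <<'E'
from h import *
s=ctrl.camera("scene");t=ctrl.camera("top")
u,v=map(int,proj(s,(.477,.217,.05)));a=cv2.resize(s["img"][v-40:v+40,u-40:u+40],(400,400),interpolation=cv2.INTER_CUBIC)
c=ctrl.camera("wrist")
cv2.imwrite("pics/f.png",np.hstack([a,cv2.resize(t["img"][130:330,90:290],(400,400))]))
print(ctrl.read_state()["time_s"])
h=cv2.cvtColor(s["img"],cv2.COLOR_BGR2HSV)
for z in (.078,.098):print(proj(s,(.477,.217,z)))
E
```

```text
time_s: 21.32
tcp_pos: [0.4769, 0.2172, 0.0435]
tcp_rot: [[-0.442, 0.897, -0.0], [0.897, 0.442, -0.0], [-0.0, -0.0, -1.0]]
contact_force: [0.3, 0.4, 0.2]
width: 0.0855
grip_force: 0.0
time_s: 23.08
tcp_pos: [0.4292, 0.0617, 0.2154]
tcp_rot: [[-0.442, 0.897, 0.001], [0.897, 0.442, 0.0], [-0.0, 0.001, -1.0]]
contact_force: [0.5, 0.0, -0.2]
width: 0.0855
grip_force: 0.0
23.225
(np.float64(294.3946216410697), np.float64(316.0429014645234))
(np.float64(293.8851727263574), np.float64(310.96893631425536))
```

View pics/f.png

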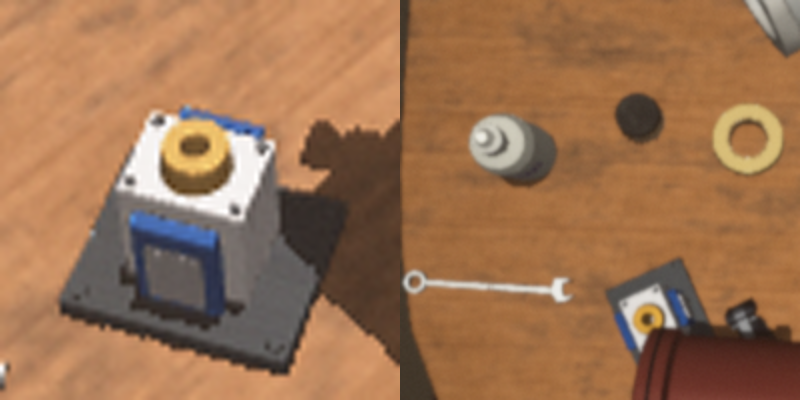

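The carrier sits home between the blue guides, with the bushing proud at crop (195,155), and the neighbours are undisturbed. Handing in.

```bash
python3 -c "
from station import ctrl
print(ctrl.finish_job())"
```

```text
the job is handed in; nothing more can be done
None
```

The carrier is home on the base plate of the knock-out stand with the bushing standing proud, the gripper is clear, the bystanders I could see look untouched, and I handed the job in at about 23 s; no verdict was returned.

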